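# Probe the socket and fit the matching rest post

### The job

The third rest post of the aluminium fixture is missing and the depth of its socket is not known. Feel gently for the bottom of the socket with the depth rod and put the rod back fully into its stand; then fit the one post from the rack whose top comes level with the two fixed posts, seating it fully home before you let go of it. Do not fit any wrong post, leave the other posts standing in their places in the rack, and disturb nothing else.

Things in the scene. Friction and masses are not known exactly. Their poses are not given: they have to be found in the camera images.
- fixture: Fixed aluminium rest fixture, a block 90 (x) x 110 (y) x 58 mm high, upright, any yaw; origin at the centre of its underside, x axis along the 90 mm side. On its top face stand two fixed steel rest posts of 16 mm diameter at (25, 35) and (25, -35) mm in its frame, their tops 30 mm above the top face; four screw heads 3 mm high near the corners. The socket for the third post is the open round hole at (-22, 0) mm.
- socket_mouth (a point): Centre of the socket's mouth, in the fixture's top face (58 mm above the worktop). The socket is a plain vertical round blind hole of 18 mm diameter with a 2.5 mm chamfer. A loose steel slug at its bottom makes it 20, 28, 36 or 44 mm deep, differing from start to start; no reading tells which. Slug and bottom are rigid.
- rod_stand: Fixed grey stand of the depth rod, a square block 46 x 46 x 60 mm high on a thin 60 x 60 mm foot; origin at the centre of its underside. In the middle of its top a vertical hole of 14 mm diameter, 58 mm deep, chamfered.
- depth_rod: Loose steel depth rod standing upright in its stand, 0.05 to 0.1 kg, 106 mm long; origin at the centre of its lower tip, z axis up along it. From the tip: shank 8 mm diameter, 56 mm long; collar 26 mm diameter, 5 mm thick; above it the ridged dark grip, 18 mm diameter, 45 mm long. In the stand the collar rests on the stand's top, so the tip is 4 mm above the worktop and the grip spans 65 to 110 mm above it.
- rack: Fixed wooden rack 180 (x) x 50 (y) x 22 mm high; origin at the centre of its underside, x axis along its length. Four holes of 18.5 mm diameter, 16 mm deep, in a row at x = -67.5, -22.5, 22.5, 67.5 mm hold the four posts upright, in any order; a post's foot is 6 mm above the worktop.
- post_50: Loose plain round steel post, 16 mm diameter, 50 mm long, foot chamfered 1 mm in over its lowest 3 mm, 0.04 to 0.09 kg, standing in the rack; origin at the centre of its foot, z axis up along it. In the socket its top stands 50 mm minus the socket's depth above the fixture's top face.
- post_50_top (a point): Centre of the top of the 50 mm post.
- post_58: Loose plain round steel post, 16 mm diameter, 58 mm long, foot chamfered 1 mm in over its lowest 3 mm, 0.04 to 0.09 kg, standing in the rack; origin at the centre of its foot, z axis up along it. In the socket its top stands 58 mm minus the socket's depth above the fixture's top face.
- post_58_top (a point): Centre of the top of the 58 mm post.
- post_66: Loose plain round steel post, 16 mm diameter, 66 mm long, foot chamfered 1 mm in over its lowest 3 mm, 0.04 to 0.09 kg, standing in the rack; origin at the centre of its foot, z axis up along it. In the socket its top stands 66 mm minus the socket's depth above the fixture's top face.
- post_66_top (a point): Centre of the top of the 66 mm post.
- post_74: Loose plain round steel post, 16 mm diameter, 74 mm long, foot chamfered 1 mm in over its lowest 3 mm, 0.04 to 0.09 kg, standing in the rack; origin at the centre of its foot, z axis up along it. In the socket its top stands 74 mm minus the socket's depth above the fixture's top face.
- post_74_top (a point): Centre of the top of the 74 mm post.
- screwdriver: Bystander: small blue-handled screwdriver lying behind the fixture, 152 mm long; origin at the centre of its underside.
- lid_white: Bystander: white jar lid, 50 mm diameter, 12 mm high, to the right; origin at the centre of its underside.
- tweezers: Bystander: steel tweezers lying to the right, 126 mm long; origin at the centre of their underside.
- gauge_block_1: Bystander: small steel gauge block 9 x 30 x 14 mm in front of the black comparator stand; origin at the centre of its underside.
- gauge_block_2: Bystander: small steel gauge block 9 x 30 x 20 mm beside the other; origin at the centre of its underside.

How it is judged:
By the outcome, as a careful person would: the job done as asked, in the order asked, and still so for the second after the job is handed in, with the robot touching nothing.
It also fails if it takes over 72 s, if anything falls off the work surface, if the arm or the gripper's body presses on something with over 40 N, if the wrist force passes 120 N, or if a joint passes its speed limit or range.

### The arm

A 6-joint arm with a two-finger parallel gripper is mounted at the origin on a cart in front of the work surface, level with it; the furniture and walls round the work are solid. World frame = base frame: x ahead of the robot, y to its left, z up, the work surface at z = 0. Lengths are in m, angles in rad, forces in N, time in s.
With the tool pointing down it reaches from about 0.2 to 0.875 m from the base axis. Payload 3.4 kg.
Tool frame: the origin (TCP) lies between the finger pads; the fingertips stand ahead of it and the grasp point (between the pads) lies 5 mm behind it (manip.tip_extent is the z of the fingertips in the tool frame, in m); z points along the fingers, y is the direction in which the jaws open and shut (so a half turn about z gives the same grasp; the last joint's range is limited). The gripper opens to 94 mm and grips with 3 to 60 N. Pads are 16 mm wide; open, the fingers measure 119 mm over their backs; the gripper's body (75 mm by 177 mm) begins 78 mm behind the grasp point.
Start: joints at [1.131, 0.276, 1.505, -0, 1.361, -0.121], TCP at [0.18, 0.546, 0.219] pointing down, gripper open.
Joint ranges: [-2.89, 2.89], [-0.75, 2.08], [0.22, 2.7], [-1.18, 4.32], [0.11, 2.71], [-2.7, 2.7]. Speed limits (rad/s): [2.57, 2.57, 3.14, 3.14, 3.14, 3.14].

### API

Orientations are given as a unit quaternion [w, x, y, z].
In Python, from station import manip gives the robot as it stands. The module is installed in compiled form; this text tells all that it offers.
- The arm moves only by the tool move_arm, never from a script. Its argument "steps" is a list of rows, each an object with "delta_pos": the shift along the world's x, y, z in m, a list of three; "turn": the turn, a rotation vector about the world's x, y, z in degrees, a list of three; "claw": the finger opening in m, from 0 to 0.094. A call has 1 to 20 rows; each row shifts and turns the commanded pose from where the row before left it; what a row does not reach is not made up. A row lasts 1/8 s, in which the tool goes at most 62.5 mm and 10.7 degrees, less where a joint would pass 70% of its speed; a pose out of reach is approached as far as the arm can. A call is refused whole if a number of a shift passes 0.0625 or a number of a turn 10.7, either way. A call with a gripper value outside its range is refused whole. The fingers move at their own pace and stop on an object; the grip force is fixed at half the most. Time passes only in rows, so rows that do not move let the fingers close. It gives the time, the measured TCP pose, the force and the opening at its end, in the units of the state.
- manip.get_obs(): the state, without advancing time (a new reading comes with each control period).
- manip.get_image(name): name is "side" or "top"; returns a dict with "img" (420x560x3 uint8, blue, green, red), "K" (3x3 intrinsics, pixels), "world_to_cam" (4x4, takes a point from world to camera coordinates). Camera axes: x right, y down, z forward; pixel columns grow to the right and rows downward; lengths in m; the calibration is good to about 2 mm. A picture is of the moment at which its call begins. There is no depth.
- manip.sign_off(): hands the job in, once; it reports no verdict.
The state is a dict: "t": time; "joints": joint angles; "dq": joint speeds; "effort": joint torques, N m; "tool_pos": TCP position; "orientation": TCP orientation; "wrist_force": force on the tool from outside, world axes, zero at the start; "moment": the same for the moment, N m; "finger_gap": finger opening in m.
Only numpy, scipy, OpenCV 4.12 (cv2) and the standard library are available. Lean on these libraries where they do the work, as an engineer would, in place of code of your own. Each camera call takes 0.05 s, during which the arm holds its last target. There are 200 camera calls.

## Working session

There is one attempt and no reset: what is moved stays moved. The work goes in short steps, Python scripts to look and compute and a tool call to move; the robot and the scene stay as the last step left them, time stands still between calls to the robot, and variables do not carry over. Pictures are saved under pics/ and viewed, on a budget of 10 in all, crops included, one or two more only if the job needs it, and the job is handed in when it is done.

Besides the shell and the picture viewer there is one more tool, called after "Emit:" as name(argument=value, ...), one argument or row to a line, values as JSON. move_arm: Moves the arm, as the interface text tells. Its arguments: {"type":"object","properties":{"steps":{"type":"array","items":{"type":"object","properties":{"delta_pos":{"type":"array","items":{"type":"number"}},"turn":{"type":"array","items":{"type":"number"}},"claw":{"type":"number"}}}}},"required":["steps"]}

```bash
mkdir -p pics; cat > h.py <<'E'
import numpy as np, cv2
from station import manip
def ray(im,u,v,z):
    K=im["K"];T=im["world_to_cam"];R=T[:3,:3];c=-R.T@T[:3,3]
    d=R.T@np.linalg.inv(K)@np.array([u,v,1.]);return c+d*(z-c[2])/d[2]
def proj(im,p):
    T=im["world_to_cam"];q=im["K"]@(T[:3,:3]@np.array(p)+T[:3,3]);return q[:2]/q[2]
E
python3 - <<'E'
from h import *
for n in("top","side"):
    im=manip.get_image(n);cv2.imwrite(f"pics/{n}0.png",im["img"])
    T=im["world_to_cam"];print(n,im["K"].round(1).tolist(),(-T[:3,:3].T@T[:3,3]).round(3),T[:3,:3].round(3).tolist())
o=manip.get_obs();print(o,manip.tip_extent)
E
```

```text
top [[497.2, 0.0, 274.7], [0.0, 497.2, 209.1], [0.0, 0.0, 1.0]] [ 0.34  -0.092  1.309] [[0.017, -1.0, 0.008], [-0.988, -0.018, -0.152], [0.153, -0.006, -0.988]]
side [[433.5, 0.0, 284.0], [0.0, 433.5, 203.7], [0.0, 0.0, 1.0]] [0.39  0.784 0.447] [[-0.982, -0.186, 0.017], [-0.086, 0.371, -0.924], [0.166, -0.91, -0.381]]
{'t': 0.1, 'joints': array([ 1.13102393e+00,  2.76545409e-01,  1.50598265e+00,  4.17445952e-05,
        1.36073607e+00, -1.20983270e-01]), 'dq': array([ 0.00075389,  0.00100932, -0.00229703,  0.00223269, -0.00172463,
        0.00036195]), 'effort': array([ 1.18697855e-03, -4.05458844e+01, -2.37780190e+01,  7.04672677e-02,
        2.99969490e-02, -5.07029324e-05]), 'tool_pos': array([0.17998687, 0.54559065, 0.21869298]), 'orientation': array([-2.50877609e-04,  1.58724730e-01,  9.87322521e-01, -7.97456754e-04]), 'wrist_force': array([-0.02841519, -1.37260417,  0.01931893]), 'moment': array([ 0.01186178, -0.01187668, -0.00080113]), 'finger_gap': 0.0940593951363839} 0.014
```

View pics/top0.png

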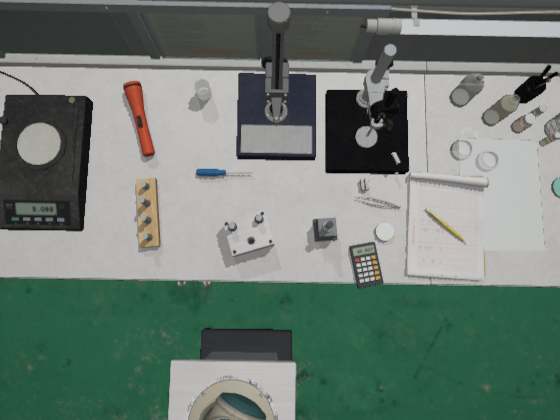

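View pics/side0.png

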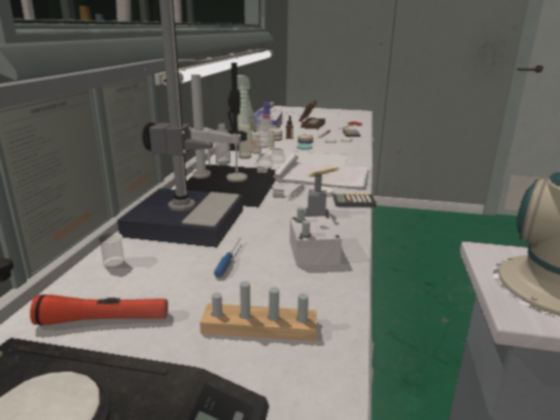

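The top view shows the rack at (147,212), the screwdriver at (222,173), the fixture at (250,235) and the rod stand at (325,229). The side view shows the four posts at (216..303, 300). I'll enlarge both for measuring.

```bash
python3 - <<'E'
from h import *
t=cv2.imread("pics/top0.png");s=cv2.imread("pics/side0.png")
a=cv2.resize(t[170:265,120:350],None,fx=3.4,fy=3.4,interpolation=cv2.INTER_CUBIC)
b=cv2.resize(s[165:345,190:350],None,fx=1.5,fy=1.5,interpolation=cv2.INTER_CUBIC)
c=np.zeros((600,790,3),np.uint8);c[:a.shape[0],:a.shape[1]]=a[:,:790];c[324:324+b.shape[0],:b.shape[1]]=b
d=cv2.resize(s[275:345,195:325],None,fx=4,fy=4,interpolation=cv2.INTER_CUBIC)
c[324:600,260:780]=d[:276];cv2.imwrite("pics/crop1.png",c)
im=manip.get_image("top");print(proj(im,[0,0,0]),proj(im,[.18,.546,.2]))
E
```

```text
[230.91033458 423.21813009] [-28.28332003 356.33546207]
```

View pics/crop1.png

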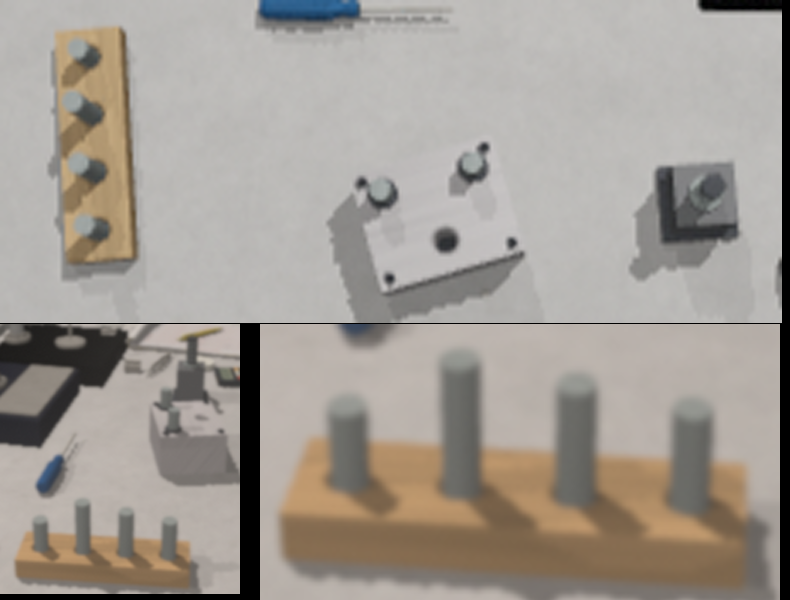

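The crop shows posts, far to near, that stand 50, 74, 66 and 58 mm by height. The socket is at crop (446,240) and the rod top at (712,184).

```bash
python3 - <<'E'
from h import *
im=manip.get_image("top");sd=manip.get_image("side")
P={'p50':(78,50,.056),'p74':(73,101,.080),'p66':(79,161,.072),'p58':(87,224,.064),'sock':(446,240,.058),
'fA':(381,188,.088),'fB':(472,165,.088),'rod':(714,182,.110),'rackTL':(55,31,.022),'rackTR':(123,27,.022),'rackBR':(134,258,.022),'rackBL':(66,262,.022)}
W={}
for k,(x,y,z) in P.items():
    W[k]=ray(im,120+(x-1.2)/3.4,170+(y-1.2)/3.4,z);print(k,W[k].round(4),proj(sd,W[k]).round(1))
A,B=W['fA'],W['fB'];print(np.linalg.norm(A-B));ey=(A-B)[:2]/np.linalg.norm((A-B)[:2]);ex=np.array([ey[1],-ey[0]])
print('yaw',np.degrees(np.arctan2(ex[1],ex[0])),'sock from posts',(A+B)[:2]/2-47e-3*ex)
rc=np.mean([W[k] for k in W if k.startswith('rack')],0)[:2];rx=(W['rackTL']+W['rackTR']-W['rackBL']-W['rackBR'])[:2];print('L',np.linalg.norm(rx)/2);rx/=np.linalg.norm(rx)
for s in(67.5,22.5,-22.5,-67.5):print('hole',rc+rx*s/1e3)
print('rackyaw',np.degrees(np.arctan2(rx[1],rx[0])))
# stand top outline: dark/grey block side by side check
S=[(676,170),(734,164),(738,232),(660,242)]
E
```

```text
p50 [0.5919 0.2398 0.056 ] [217.4 294.7]
p74 [0.5488 0.235  0.08  ] [244.7 283.1]
p66 [0.5054 0.2301 0.072 ] [272.9 289.1]
p58 [0.4597 0.2236 0.064 ] [302.8 294.7]
sock [ 0.4531 -0.041   0.058 ] [324.3 226.6]
fA [0.4874 0.0059 0.088 ] [305.5 221.2]
fB [ 0.5055 -0.0598  0.088 ] [301.4 207.8]
rod [ 0.4934 -0.2336  0.11  ] [317.1 173.3]
rackTL [0.6134 0.2675 0.022 ] [199.1 321.7]
rackTR [0.6175 0.2151 0.022 ] [208.3 301.7]
rackBR [0.4385 0.1972 0.022 ] [317.3 309. ]
rackBL [0.4345 0.2485 0.022 ] [315.9 329.5]
0.06814518090858217
yaw 15.358770346650898 sock from posts [ 0.4511184  -0.03938731]
L 0.1799231577154825
hole [0.59311764 0.23899604]
hole [0.54835457 0.2343844 ]
hole [0.50359149 0.22977277]
hole [0.45882842 0.22516113]
rackyaw 5.882045363782365
```

Emit:
move_arm(
  steps=[
    {"delta_pos": [0.0196, -0.0487, 0], "turn": [0, 0, 1.15], "claw": 0.06},
    {"delta_pos": [0.0196, -0.0487, 0], "turn": [0, 0, 1.15], "claw": 0.06},
    {"delta_pos": [0.0196, -0.0487, 0], "turn": [0, 0, 1.15], "claw": 0.06},
    {"delta_pos": [0.0196, -0.0487, 0], "turn": [0, 0, 1.15], "claw": 0.06},
    {"delta_pos": [0.0196, -0.0487, 0], "turn": [0, 0, 1.15], "claw": 0.06},
    {"delta_pos": [0.0196, -0.0487, 0], "turn": [0, 0, 1.15], "claw": 0.06},
    {"delta_pos": [0.0196, -0.0487, 0], "turn": [0, 0, 1.15], "claw": 0.06},
    {"delta_pos": [0.0196, -0.0487, 0], "turn": [0, 0, 1.15], "claw": 0.06},
    {"delta_pos": [0.0196, -0.0487, 0], "turn": [0, 0, 1.15], "claw": 0.06},
    {"delta_pos": [0.0196, -0.0487, 0], "turn": [0, 0, 1.15], "claw": 0.06},
    {"delta_pos": [0.0196, -0.0487, 0], "turn": [0, 0, 1.15], "claw": 0.06},
    {"delta_pos": [0.0196, -0.0487, 0], "turn": [0, 0, 1.15], "claw": 0.06},
    {"delta_pos": [0.0196, -0.0487, 0], "turn": [0, 0, 1.15], "claw": 0.06},
    {"delta_pos": [0.0196, -0.0487, 0], "turn": [0, 0, 1.15], "claw": 0.06},
    {"delta_pos": [0.0196, -0.0487, 0], "turn": [0, 0, 1.15], "claw": 0.06},
    {"delta_pos": [0.0196, -0.0487, 0], "turn": [0, 0, 1.15], "claw": 0.06},
    {"delta_pos": [0, 0, 0], "claw": 0.06},
    {"delta_pos": [0, 0, 0], "claw": 0.06},
  ],
)

```text
schema error: expected keys delta_pos, turn, claw
```

Emit:
move_arm(
  steps=[
    {"delta_pos": [0.0196, -0.0487, 0], "turn": [0, 0, 1.15], "claw": 0.06},
    {"delta_pos": [0.0196, -0.0487, 0], "turn": [0, 0, 1.15], "claw": 0.06},
    {"delta_pos": [0.0196, -0.0487, 0], "turn": [0, 0, 1.15], "claw": 0.06},
    {"delta_pos": [0.0196, -0.0487, 0], "turn": [0, 0, 1.15], "claw": 0.06},
    {"delta_pos": [0.0196, -0.0487, 0], "turn": [0, 0, 1.15], "claw": 0.06},
    {"delta_pos": [0.0196, -0.0487, 0], "turn": [0, 0, 1.15], "claw": 0.06},
    {"delta_pos": [0.0196, -0.0487, 0], "turn": [0, 0, 1.15], "claw": 0.06},
    {"delta_pos": [0.0196, -0.0487, 0], "turn": [0, 0, 1.15], "claw": 0.06},
    {"delta_pos": [0.0196, -0.0487, 0], "turn": [0, 0, 1.15], "claw": 0.06},
    {"delta_pos": [0.0196, -0.0487, 0], "turn": [0, 0, 1.15], "claw": 0.06},
    {"delta_pos": [0.0196, -0.0487, 0], "turn": [0, 0, 1.15], "claw": 0.06},
    {"delta_pos": [0.0196, -0.0487, 0], "turn": [0, 0, 1.15], "claw": 0.06},
    {"delta_pos": [0.0196, -0.0487, 0], "turn": [0, 0, 1.15], "claw": 0.06},
    {"delta_pos": [0.0196, -0.0487, 0], "turn": [0, 0, 1.15], "claw": 0.06},
    {"delta_pos": [0.0196, -0.0487, 0], "turn": [0, 0, 1.15], "claw": 0.06},
    {"delta_pos": [0.0196, -0.0487, 0], "turn": [0, 0, 1.15], "claw": 0.06},
    {"delta_pos": [0, 0, 0], "turn": [0, 0, 0], "claw": 0.06},
    {"delta_pos": [0, 0, 0], "turn": [0, 0, 0], "claw": 0.06},
  ],
)

```text
t: 2.5
tool_pos: [0.4932, -0.2324, 0.219]
orientation: [-0.001, -0.001, 1.0, 0.001]
wrist_force: [-1.1, 0.0, 0.5]
finger_gap: 0.06
```

Emit:
move_arm(
  steps=[
    {"delta_pos": [0, -0.0012, -0.03], "turn": [0, 0, 0], "claw": 0.06},
    {"delta_pos": [0, 0, -0.03], "turn": [0, 0, 0], "claw": 0.06},
    {"delta_pos": [0, 0, -0.03], "turn": [0, 0, 0], "claw": 0.06},
    {"delta_pos": [0, 0, -0.027], "turn": [0, 0, 0], "claw": 0.06},
    {"delta_pos": [0, 0, -0.015], "turn": [0, 0, 0], "claw": 0.06},
    {"delta_pos": [0, 0, 0], "turn": [0, 0, 0], "claw": 0.0},
    {"delta_pos": [0, 0, 0], "turn": [0, 0, 0], "claw": 0.0},
    {"delta_pos": [0, 0, 0], "turn": [0, 0, 0], "claw": 0.0},
    {"delta_pos": [0, 0, 0], "turn": [0, 0, 0], "claw": 0.0},
    {"delta_pos": [0, 0, 0], "turn": [0, 0, 0], "claw": 0.0},
    {"delta_pos": [0, 0, 0], "turn": [0, 0, 0], "claw": 0.0},
  ],
)

```text
t: 3.88
tool_pos: [0.494, -0.2344, 0.088]
orientation: [0.0, -0.001, 1.0, 0.0]
wrist_force: [0.1, 1.3, 2.6]
finger_gap: 0.0175
```

```bash
python3 - <<'E'
from h import *
im=manip.get_image("side");t=manip.get_image("top")
c=np.hstack([cv2.resize(im["img"][130:250,260:380],(400,400),interpolation=cv2.INTER_CUBIC),cv2.resize(t["img"][170:290,250:370],(400,400),interpolation=cv2.INTER_CUBIC)])
cv2.imwrite("pics/g1.png",c)
print({k:np.round(v,4) for k,v in manip.get_obs().items()})
E
```

```text
{'t': np.float64(3.975), 'joints': array([-5.7040e-01,  3.4040e-01,  1.7636e+00,  4.0000e-04,  1.0370e+00,
       -2.1436e+00]), 'dq': array([ 0.0035, -0.0015, -0.0013, -0.0013,  0.0005, -0.0002]), 'effort': array([-4.36900e-01, -3.77762e+01, -1.87733e+01, -2.79000e-01,
       -2.92100e-01, -5.80000e-03]), 'tool_pos': array([ 0.4941, -0.2344,  0.088 ]), 'orientation': array([ 3.0e-04, -1.1e-03,  1.0e+00, -0.0e+00]), 'wrist_force': array([-0.2774,  0.59  ,  4.8799]), 'moment': array([ 0.208 ,  0.0238, -0.0123]), 'finger_gap': np.float64(0.0172)}
```

View pics/g1.png

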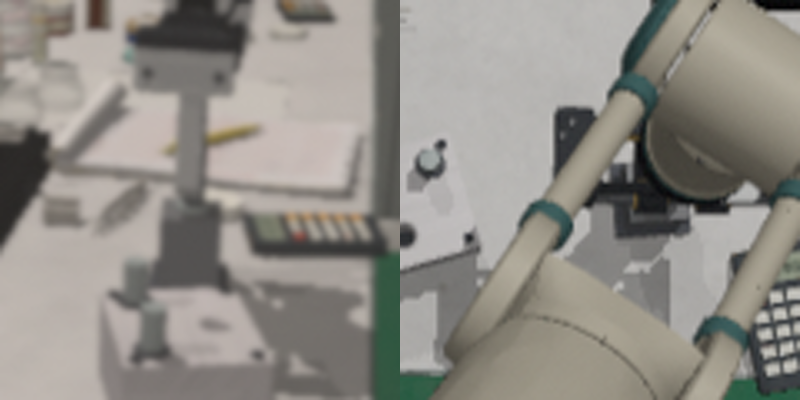

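The rod is gripped, with a gap of 17 mm at TCP z = 0.088. The side view shows the fingers around the grip over the stand, at (190,190). I'll lift it and go above the socket.

Emit:
move_arm(
  steps=[
    {"delta_pos": [0, 0, 0.015], "turn": [0, 0, 0], "claw": 0.0},
    {"delta_pos": [0, 0, 0.03], "turn": [0, 0, 0], "claw": 0.0},
    {"delta_pos": [0, 0, 0.035], "turn": [0, 0, 0], "claw": 0.0},
    {"delta_pos": [0, 0, 0.03], "turn": [0, 0, 0], "claw": 0.0},
    {"delta_pos": [-0.004, 0.0197, 0], "turn": [0, 0, 0], "claw": 0.0},
    {"delta_pos": [-0.008, 0.035, 0], "turn": [0, 0, 0], "claw": 0.0},
    {"delta_pos": [-0.008, 0.035, 0], "turn": [0, 0, 0], "claw": 0.0},
    {"delta_pos": [-0.008, 0.035, 0], "turn": [0, 0, 0], "claw": 0.0},
    {"delta_pos": [-0.008, 0.035, 0], "turn": [0, 0, 0], "claw": 0.0},
    {"delta_pos": [-0.006, 0.0347, 0], "turn": [0, 0, 0], "claw": 0.0},
    {"delta_pos": [0, 0, -0.015], "turn": [0, 0, 0], "claw": 0.0},
    {"delta_pos": [0, 0, -0.015], "turn": [0, 0, 0], "claw": 0.0},
    {"delta_pos": [0, 0, 0], "turn": [0, 0, 0], "claw": 0.0},
    {"delta_pos": [0, 0, 0], "turn": [0, 0, 0], "claw": 0.0},
    {"delta_pos": [0, 0, 0], "turn": [0, 0, 0], "claw": 0.0},
  ],
)

```text
t: 5.85
tool_pos: [0.452, -0.0399, 0.1679]
orientation: [0.0, -0.001, 1.0, 0.0]
wrist_force: [1.1, -0.3, -0.4]
finger_gap: 0.0175
```

```bash
python3 - <<'E'
from h import *
im=manip.get_image("side");t=manip.get_image("top")
c=np.hstack([cv2.resize(im["img"][150:280,260:390],(400,400),interpolation=cv2.INTER_CUBIC),cv2.resize(t["img"][170:290,190:310],(400,400),interpolation=cv2.INTER_CUBIC)])
cv2.imwrite("pics/g2.png",c)
o=manip.get_obs();p=o['tool_pos'];print(p.round(4),o['wrist_force'].round(2),o['moment'].round(3),o['finger_gap'])
print('tip expected',proj(im,p-[0,0,.084]),'socket',proj(im,[.452,-.040,.058]))
E
```

```text
[ 0.4521 -0.04    0.1678] [-0.13  0.26 -0.87] [ 0.066 -0.02  -0.023] 0.017364887574401675
tip expected [325.44521206 215.52008767] socket [324.81365678 226.80668635]
```

View pics/g2.png

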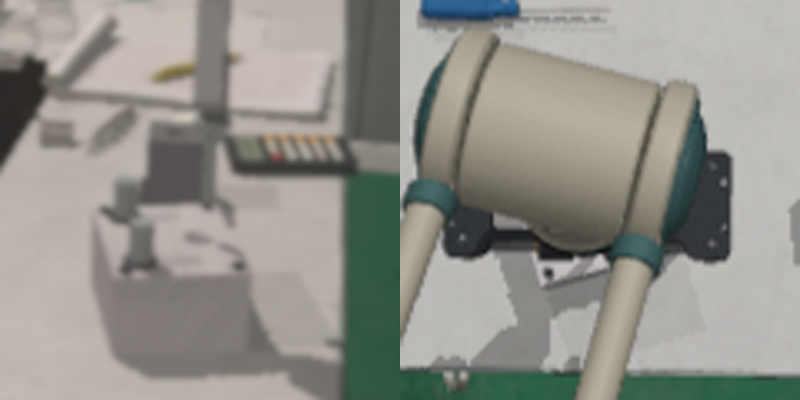

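The side view shows the shank tip at crop (208,205), about 2 px to the −x side of where it should be. The socket is at (200,238). I'll shift +3 mm in x and enter the mouth carefully.

Emit:
move_arm(
  steps=[
    {"delta_pos": [0.003, 0, -0.01], "turn": [0, 0, 0], "claw": 0.0},
    {"delta_pos": [0, 0, -0.008], "turn": [0, 0, 0], "claw": 0.0},
    {"delta_pos": [0, 0, -0.004], "turn": [0, 0, 0], "claw": 0.0},
    {"delta_pos": [0, 0, -0.004], "turn": [0, 0, 0], "claw": 0.0},
    {"delta_pos": [0, 0, -0.003], "turn": [0, 0, 0], "claw": 0.0},
    {"delta_pos": [0, 0, -0.003], "turn": [0, 0, 0], "claw": 0.0},
    {"delta_pos": [0, 0, 0], "turn": [0, 0, 0], "claw": 0.0},
  ],
)

```text
t: 6.82
tool_pos: [0.4547, -0.0399, 0.1354]
orientation: [-0.0, -0.001, 1.0, 0.0]
wrist_force: [0.2, -0.9, -1.5]
finger_gap: 0.0173
```

```bash
python3 - <<'E'
from h import *
im=manip.get_image("side")
cv2.imwrite("pics/g3.png",cv2.resize(im["img"][170:260,280:370],(630,590),interpolation=cv2.INTER_CUBIC))
o=manip.get_obs();p=o['tool_pos'];print(p.round(4),o['wrist_force'].round(2),o['moment'].round(3))
E
```

```text
[ 0.4549 -0.0399  0.1355] [ 0.37  0.4  -1.27] [-0.005 -0.017 -0.02 ]
```

View pics/g3.png

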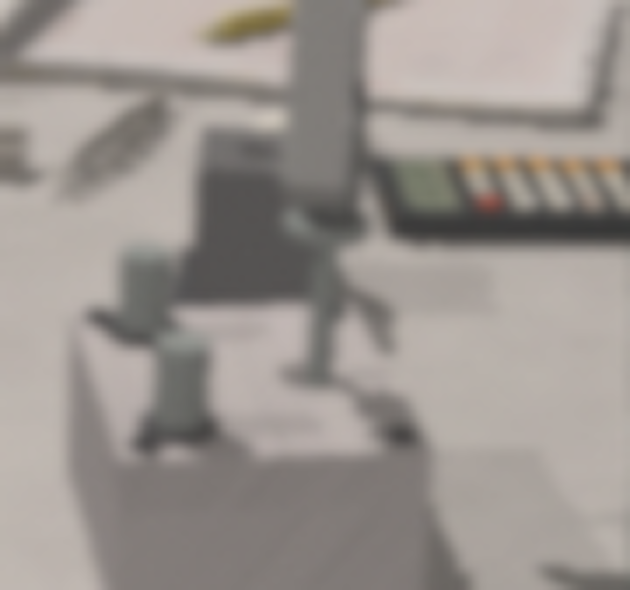

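The shank is in the socket mouth at crop (318,372), with no contact. I'll feel downwards, stopping about 1 mm past each candidate depth.

Emit:
move_arm(
  steps=[
    {"delta_pos": [0.0015, 0, -0.004], "turn": [0, 0, 0], "claw": 0.0},
    {"delta_pos": [0, 0, -0.004], "turn": [0, 0, 0], "claw": 0.0},
    {"delta_pos": [0, 0, -0.003], "turn": [0, 0, 0], "claw": 0.0},
    {"delta_pos": [0, 0, -0.0015], "turn": [0, 0, 0], "claw": 0.0},
    {"delta_pos": [0, 0, -0.0015], "turn": [0, 0, 0], "claw": 0.0},
    {"delta_pos": [0, 0, 0], "turn": [0, 0, 0], "claw": 0.0},
  ],
)

```text
t: 7.62
tool_pos: [0.4563, -0.0399, 0.1214]
orientation: [-0.0, -0.001, 1.0, 0.0]
wrist_force: [-0.2, 0.7, -1.2]
finger_gap: 0.0174
```

Emit:
move_arm(
  steps=[
    {"delta_pos": [0, 0, -0.0015], "turn": [0, 0, 0], "claw": 0.0},
    {"delta_pos": [0, 0, -0.0015], "turn": [0, 0, 0], "claw": 0.0},
    {"delta_pos": [0, 0, -0.0015], "turn": [0, 0, 0], "claw": 0.0},
    {"delta_pos": [0, 0, -0.0015], "turn": [0, 0, 0], "claw": 0.0},
    {"delta_pos": [0, 0, -0.001], "turn": [0, 0, 0], "claw": 0.0},
    {"delta_pos": [0, 0, -0.001], "turn": [0, 0, 0], "claw": 0.0},
    {"delta_pos": [0, 0, 0], "turn": [0, 0, 0], "claw": 0.0},
  ],
)

```text
t: 8.5
tool_pos: [0.4563, -0.0399, 0.1134]
orientation: [-0.0, -0.001, 1.0, 0.0]
wrist_force: [0.7, -0.1, -0.9]
finger_gap: 0.0174
```

Emit:
move_arm(
  steps=[
    {"delta_pos": [0, 0, -0.0015], "turn": [0, 0, 0], "claw": 0.0},
    {"delta_pos": [0, 0, -0.0015], "turn": [0, 0, 0], "claw": 0.0},
    {"delta_pos": [0, 0, -0.0015], "turn": [0, 0, 0], "claw": 0.0},
    {"delta_pos": [0, 0, -0.0015], "turn": [0, 0, 0], "claw": 0.0},
    {"delta_pos": [0, 0, -0.001], "turn": [0, 0, 0], "claw": 0.0},
    {"delta_pos": [0, 0, -0.001], "turn": [0, 0, 0], "claw": 0.0},
    {"delta_pos": [0, 0, 0], "turn": [0, 0, 0], "claw": 0.0},
  ],
)

```text
t: 9.38
tool_pos: [0.4563, -0.0399, 0.1054]
orientation: [-0.0, -0.001, 1.0, 0.0]
wrist_force: [-0.4, 0.1, -0.8]
finger_gap: 0.0175
```

Emit:
move_arm(
  steps=[
    {"delta_pos": [0, 0, -0.0015], "turn": [0, 0, 0], "claw": 0.0},
    {"delta_pos": [0, 0, -0.0015], "turn": [0, 0, 0], "claw": 0.0},
    {"delta_pos": [0, 0, -0.0015], "turn": [0, 0, 0], "claw": 0.0},
    {"delta_pos": [0, 0, -0.0015], "turn": [0, 0, 0], "claw": 0.0},
    {"delta_pos": [0, 0, -0.001], "turn": [0, 0, 0], "claw": 0.0},
    {"delta_pos": [0, 0, -0.0005], "turn": [0, 0, 0], "claw": 0.0},
    {"delta_pos": [0, 0, 0], "turn": [0, 0, 0], "claw": 0.0},
  ],
)

```text
t: 10.25
tool_pos: [0.4564, -0.04, 0.098]
orientation: [0.0, -0.001, 1.0, 0.0]
wrist_force: [-1.1, -0.3, -0.9]
finger_gap: 0.0175
```

Emit:
move_arm(
  steps=[
    {"delta_pos": [0, 0, -0.0005], "turn": [0, 0, 0], "claw": 0.0},
    {"delta_pos": [0, 0, -0.0005], "turn": [0, 0, 0], "claw": 0.0},
    {"delta_pos": [0, 0, 0], "turn": [0, 0, 0], "claw": 0.0},
  ],
)

```text
t: 10.62
tool_pos: [0.4566, -0.04, 0.0979]
orientation: [0.0, -0.001, 1.0, -0.0]
wrist_force: [-0.2, 0.5, 6.9]
finger_gap: 0.017
```

The tip meets the bottom at TCP z ≈ 0.098 with +8 N. That puts the tip at z ≈ 0.014, so the socket is 44 mm deep and needs the 74 mm post. The rod goes back first.

Emit:
move_arm(
  steps=[
    {"delta_pos": [0, 0, 0.01], "turn": [0, 0, 0], "claw": 0.0},
    {"delta_pos": [0, 0, 0.025], "turn": [0, 0, 0], "claw": 0.0},
    {"delta_pos": [0, 0, 0.035], "turn": [0, 0, 0], "claw": 0.0},
    {"delta_pos": [0, 0, 0.03], "turn": [0, 0, 0], "claw": 0.0},
    {"delta_pos": [0.0056, -0.0294, 0], "turn": [0, 0, 0], "claw": 0.0},
    {"delta_pos": [0.008, -0.0375, 0], "turn": [0, 0, 0], "claw": 0.0},
    {"delta_pos": [0.008, -0.0375, 0], "turn": [0, 0, 0], "claw": 0.0},
    {"delta_pos": [0.008, -0.0375, 0], "turn": [0, 0, 0], "claw": 0.0},
    {"delta_pos": [0.004, -0.03, 0], "turn": [0, 0, 0], "claw": 0.0},
    {"delta_pos": [0.004, -0.0225, 0], "turn": [0, 0, 0], "claw": 0.0},
    {"delta_pos": [0, 0, -0.02], "turn": [0, 0, 0], "claw": 0.0},
    {"delta_pos": [0, 0, -0.015], "turn": [0, 0, 0], "claw": 0.0},
    {"delta_pos": [0, 0, 0], "turn": [0, 0, 0], "claw": 0.0},
    {"delta_pos": [0, 0, 0], "turn": [0, 0, 0], "claw": 0.0},
  ],
)

```text
t: 12.38
tool_pos: [0.4942, -0.2341, 0.1624]
orientation: [0.0, -0.001, 1.0, -0.0]
wrist_force: [-1.0, 0.2, 0.1]
finger_gap: 0.0179
```

```bash
python3 - <<'E'
from h import *
im=manip.get_image("side")
cv2.imwrite("pics/g4.png",cv2.resize(im["img"][130:230,270:370],(600,600),interpolation=cv2.INTER_CUBIC))
o=manip.get_obs();p=o['tool_pos'];print(p.round(4),o['wrist_force'].round(2),proj(im,p-[0,0,.084]),proj(im,[.4934,-.2336,.06]))
E
```

```text
[ 0.4944 -0.2343  0.1627] [ 0.63  0.35 -0.68] [316.13894799 185.08504196] [316.16149997 192.18914796]
```

View pics/g4.png

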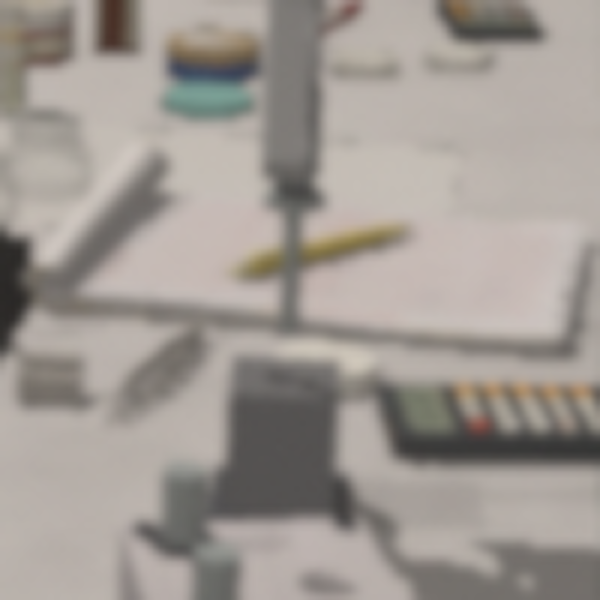

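The tip at (288,327) lines up with the stand hole at (285,380). I'll lower it.

Emit:
move_arm(
  steps=[
    {"delta_pos": [0, 0, -0.012], "turn": [0, 0, 0], "claw": 0.0},
    {"delta_pos": [0, 0, -0.006], "turn": [0, 0, 0], "claw": 0.0},
    {"delta_pos": [0, 0, -0.006], "turn": [0, 0, 0], "claw": 0.0},
    {"delta_pos": [0, 0, -0.01], "turn": [0, 0, 0], "claw": 0.0},
    {"delta_pos": [0, 0, -0.012], "turn": [0, 0, 0], "claw": 0.0},
    {"delta_pos": [0, 0, -0.012], "turn": [0, 0, 0], "claw": 0.0},
    {"delta_pos": [0, 0, -0.01], "turn": [0, 0, 0], "claw": 0.0},
    {"delta_pos": [0, 0, -0.004], "turn": [0, 0, 0], "claw": 0.0},
    {"delta_pos": [0, 0, -0.0015], "turn": [0, 0, 0], "claw": 0.0},
    {"delta_pos": [0, 0, 0], "turn": [0, 0, 0], "claw": 0.0},
  ],
)

```text
t: 13.68
tool_pos: [0.4941, -0.2345, 0.0887]
orientation: [0.0, -0.001, 1.0, -0.0]
wrist_force: [0.0, 0.1, -0.5]
finger_gap: 0.0176
```

Emit:
move_arm(
  steps=[
    {"delta_pos": [0, 0, -0.0005], "turn": [0, 0, 0], "claw": 0.0},
    {"delta_pos": [0, 0, -0.0005], "turn": [0, 0, 0], "claw": 0.0},
    {"delta_pos": [0, 0, -0.0005], "turn": [0, 0, 0], "claw": 0.0},
    {"delta_pos": [0, 0, 0], "turn": [0, 0, 0], "claw": 0.0},
  ],
)

```text
t: 14.18
tool_pos: [0.4942, -0.2345, 0.088]
orientation: [0.0, -0.001, 1.0, -0.0]
wrist_force: [-1.2, 0.5, 5.1]
finger_gap: 0.0173
```

The rod is seated, with contact again at TCP 0.088. I'll release it, lift, and go to the 74 mm post.

Emit:
move_arm(
  steps=[
    {"delta_pos": [0, 0, 0.001], "turn": [0, 0, 0], "claw": 0.05},
    {"delta_pos": [0, 0, 0], "turn": [0, 0, 0], "claw": 0.05},
    {"delta_pos": [0, 0, 0], "turn": [0, 0, 0], "claw": 0.05},
    {"delta_pos": [0, 0, 0], "turn": [0, 0, 0], "claw": 0.05},
    {"delta_pos": [0, 0, 0.02], "turn": [0, 0, 0], "claw": 0.05},
    {"delta_pos": [0, 0, 0.03], "turn": [0, 0, 0], "claw": 0.05},
    {"delta_pos": [0, 0, 0.04], "turn": [0, 0, 0], "claw": 0.05},
    {"delta_pos": [0.0024, 0.022, 0.01], "turn": [0, 0, 0], "claw": 0.05},
    {"delta_pos": [0.005, 0.043, 0], "turn": [0, 0, 0], "claw": 0.05},
    {"delta_pos": [0.005, 0.043, 0], "turn": [0, 0, 0], "claw": 0.05},
    {"delta_pos": [0.005, 0.043, 0], "turn": [0, 0, 0], "claw": 0.05},
    {"delta_pos": [0.005, 0.043, 0], "turn": [0, 0, 0], "claw": 0.05},
    {"delta_pos": [0.005, 0.043, 0], "turn": [0, 0, 0], "claw": 0.05},
    {"delta_pos": [0.005, 0.043, 0], "turn": [0, 0, 0], "claw": 0.05},
    {"delta_pos": [0.005, 0.043, 0], "turn": [0, 0, 0], "claw": 0.05},
    {"delta_pos": [0.005, 0.043, 0], "turn": [0, 0, 0], "claw": 0.05},
    {"delta_pos": [0.005, 0.043, 0], "turn": [0, 0, 0], "claw": 0.05},
    {"delta_pos": [0.005, 0.043, 0], "turn": [0, 0, 0], "claw": 0.05},
    {"delta_pos": [0.002, 0.017, 0], "turn": [0, 0, 0], "claw": 0.05},
    {"delta_pos": [0, 0, 0], "turn": [0, 0, 0], "claw": 0.05},
  ],
)

```text
t: 16.68
tool_pos: [0.5473, 0.2355, 0.187]
orientation: [-0.001, -0.002, 1.0, -0.0]
wrist_force: [-0.6, -0.0, -0.3]
finger_gap: 0.0501
```

Emit:
move_arm(
  steps=[
    {"delta_pos": [0.0013, -0.0008, -0.02], "turn": [0, 0, 0], "claw": 0.05},
    {"delta_pos": [0, 0, -0.03], "turn": [0, 0, 0], "claw": 0.05},
    {"delta_pos": [0, 0, -0.03], "turn": [0, 0, 0], "claw": 0.05},
    {"delta_pos": [0, 0, -0.025], "turn": [0, 0, 0], "claw": 0.05},
    {"delta_pos": [0, 0, -0.014], "turn": [0, 0, 0], "claw": 0.05},
    {"delta_pos": [0, 0, 0], "turn": [0, 0, 0], "claw": 0.05},
    {"delta_pos": [0, 0, 0], "turn": [0, 0, 0], "claw": 0.0},
    {"delta_pos": [0, 0, 0], "turn": [0, 0, 0], "claw": 0.0},
    {"delta_pos": [0, 0, 0], "turn": [0, 0, 0], "claw": 0.0},
    {"delta_pos": [0, 0, 0], "turn": [0, 0, 0], "claw": 0.0},
    {"delta_pos": [0, 0, 0], "turn": [0, 0, 0], "claw": 0.0},
  ],
)

```text
t: 18.05
tool_pos: [0.5499, 0.2341, 0.0695]
orientation: [0.0, -0.001, 1.0, 0.0]
wrist_force: [-0.2, -0.2, 2.2]
finger_gap: 0.0154
```

```bash
python3 - <<'E'
from h import *
im=manip.get_image("side")
cv2.imwrite("pics/g5.png",cv2.resize(im["img"][150:350,170:370],(600,600),interpolation=cv2.INTER_CUBIC))
o=manip.get_obs();p=o['tool_pos'];print(p.round(4),o['wrist_force'].round(2),o['finger_gap'])
E
```

```text
[0.5499 0.2341 0.0694] [-0.26 -0.17  2.66] 0.015445599913748203
```

View pics/g5.png

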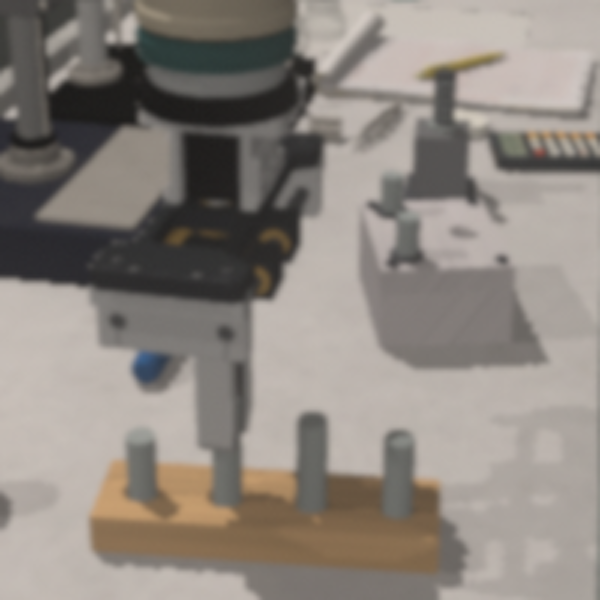

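The rod is home in its stand at (443,110), and the fingers hold the second (tallest) post at (226,470). I'll carry it to above the socket.

Emit:
move_arm(
  steps=[
    {"delta_pos": [0, 0, 0.012], "turn": [0, 0, 0], "claw": 0.0},
    {"delta_pos": [0, 0, 0.025], "turn": [0, 0, 0], "claw": 0.0},
    {"delta_pos": [0, 0, 0.04], "turn": [0, 0, 0], "claw": 0.0},
    {"delta_pos": [0, 0, 0.037], "turn": [0, 0, 0], "claw": 0.0},
    {"delta_pos": [-0.0065, -0.018, 0], "turn": [0, 0, 0], "claw": 0.0},
    {"delta_pos": [-0.012, -0.034, 0], "turn": [0, 0, 0], "claw": 0.0},
    {"delta_pos": [-0.014, -0.04, 0], "turn": [0, 0, 0], "claw": 0.0},
    {"delta_pos": [-0.014, -0.04, 0], "turn": [0, 0, 0], "claw": 0.0},
    {"delta_pos": [-0.014, -0.04, 0], "turn": [0, 0, 0], "claw": 0.0},
    {"delta_pos": [-0.014, -0.04, 0], "turn": [0, 0, 0], "claw": 0.0},
    {"delta_pos": [-0.012, -0.034, 0], "turn": [0, 0, 0], "claw": 0.0},
    {"delta_pos": [-0.01, -0.028, 0], "turn": [0, 0, 0], "claw": 0.0},
    {"delta_pos": [0, 0, -0.02], "turn": [0, 0, 0], "claw": 0.0},
    {"delta_pos": [0, 0, -0.02], "turn": [0, 0, 0], "claw": 0.0},
    {"delta_pos": [0, 0, -0.01], "turn": [0, 0, 0], "claw": 0.0},
    {"delta_pos": [0, 0, 0], "turn": [0, 0, 0], "claw": 0.0},
    {"delta_pos": [0, 0, 0], "turn": [0, 0, 0], "claw": 0.0},
  ],
)

```text
t: 20.23
tool_pos: [0.4533, -0.0402, 0.1333]
orientation: [0.0, -0.001, 1.0, -0.0]
wrist_force: [-0.2, 0.5, -0.1]
finger_gap: 0.0152
```

```bash
python3 - <<'E'
from h import *
im=manip.get_image("side")
cv2.imwrite("pics/g6.png",cv2.resize(im["img"][185:265,285:365],(600,600),interpolation=cv2.INTER_CUBIC))
o=manip.get_obs();p=o['tool_pos'];print(p.round(4),o['wrist_force'].round(2),o['finger_gap'],proj(im,p-[0.0014,0,.0634]),proj(im,[.452,-.040,.058]))
E
```

```text
[ 0.4535 -0.0402  0.1335] [-1.09  0.53 -0.12] 0.01529657273247008 [325.06532116 221.5031252 ] [324.81365678 226.80668635]
```

View pics/g6.png

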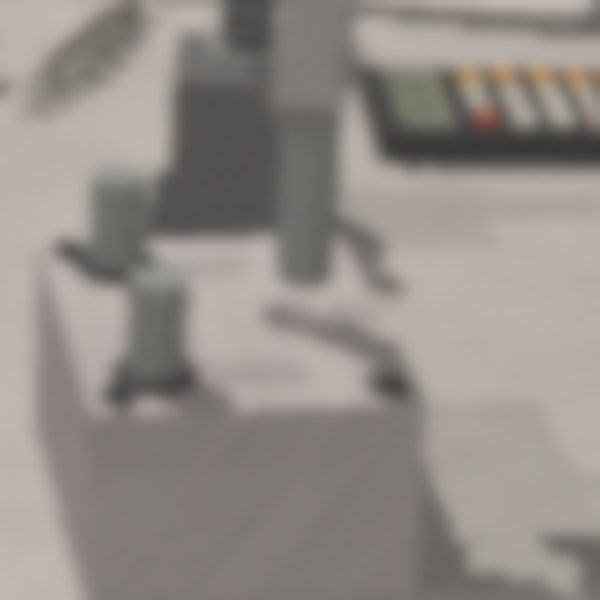

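The post foot is at (303,278) and the socket ellipse is about 40 px below it, centred near x ≈ 302, so they are aligned. I'll enter gently.

Emit:
move_arm(
  steps=[
    {"delta_pos": [0, 0, -0.006], "turn": [0, 0, 0], "claw": 0.0},
    {"delta_pos": [0, 0, -0.004], "turn": [0, 0, 0], "claw": 0.0},
    {"delta_pos": [0, 0, -0.002], "turn": [0, 0, 0], "claw": 0.0},
    {"delta_pos": [0, 0, -0.0015], "turn": [0, 0, 0], "claw": 0.0},
    {"delta_pos": [0, 0, -0.0015], "turn": [0, 0, 0], "claw": 0.0},
    {"delta_pos": [0, 0, 0], "turn": [0, 0, 0], "claw": 0.0},
  ],
)

```text
t: 21.02
tool_pos: [0.4531, -0.0401, 0.1179]
orientation: [-0.0, -0.001, 1.0, 0.0]
wrist_force: [-0.4, 1.0, 0.3]
finger_gap: 0.0151
```

Foot at 0.0545, no force. I'll go on.

Emit:
move_arm(
  steps=[
    {"delta_pos": [0, 0, -0.001], "turn": [0, 0, 0], "claw": 0.0},
    {"delta_pos": [0, 0, -0.001], "turn": [0, 0, 0], "claw": 0.0},
    {"delta_pos": [0, 0, -0.001], "turn": [0, 0, 0], "claw": 0.0},
    {"delta_pos": [0, 0, 0], "turn": [0, 0, 0], "claw": 0.0},
  ],
)

```text
t: 21.52
tool_pos: [0.453, -0.0401, 0.1149]
orientation: [-0.0, -0.001, 1.0, 0.0]
wrist_force: [0.7, -0.6, -1.0]
finger_gap: 0.0154
```

Emit:
move_arm(
  steps=[
    {"delta_pos": [0, 0, -0.003], "turn": [0, 0, 0], "claw": 0.0},
    {"delta_pos": [0, 0, -0.003], "turn": [0, 0, 0], "claw": 0.0},
    {"delta_pos": [0, 0, -0.004], "turn": [0, 0, 0], "claw": 0.0},
    {"delta_pos": [0, 0, 0], "turn": [0, 0, 0], "claw": 0.0},
  ],
)

```text
t: 22.02
tool_pos: [0.4528, -0.0401, 0.1046]
orientation: [-0.0, -0.001, 1.0, 0.0]
wrist_force: [0.0, -0.1, 0.3]
finger_gap: 0.0149
```

Emit:
move_arm(
  steps=[
    {"delta_pos": [0, 0, -0.004], "turn": [0, 0, 0], "claw": 0.0},
    {"delta_pos": [0, 0, -0.004], "turn": [0, 0, 0], "claw": 0.0},
    {"delta_pos": [0, 0, -0.004], "turn": [0, 0, 0], "claw": 0.0},
    {"delta_pos": [0, 0, -0.004], "turn": [0, 0, 0], "claw": 0.0},
    {"delta_pos": [0, 0, -0.004], "turn": [0, 0, 0], "claw": 0.0},
    {"delta_pos": [0, 0, -0.003], "turn": [0, 0, 0], "claw": 0.0},
    {"delta_pos": [0, 0, 0], "turn": [0, 0, 0], "claw": 0.0},
  ],
)

```text
t: 22.9
tool_pos: [0.453, -0.0401, 0.0817]
orientation: [-0.0, -0.001, 1.0, 0.0]
wrist_force: [-0.3, -0.3, -0.3]
finger_gap: 0.0153
```

Emit:
move_arm(
  steps=[
    {"delta_pos": [0, 0, -0.0015], "turn": [0, 0, 0], "claw": 0.0},
    {"delta_pos": [0, 0, -0.0015], "turn": [0, 0, 0], "claw": 0.0},
    {"delta_pos": [0, 0, -0.0007], "turn": [0, 0, 0], "claw": 0.0},
    {"delta_pos": [0, 0, -0.0005], "turn": [0, 0, 0], "claw": 0.0},
    {"delta_pos": [0, 0, 0], "turn": [0, 0, 0], "claw": 0.0},
  ],
)

```text
t: 23.52
tool_pos: [0.4531, -0.0401, 0.0778]
orientation: [-0.0, -0.001, 1.0, 0.0]
wrist_force: [-0.4, 0.5, -0.4]
finger_gap: 0.015
```

Emit:
move_arm(
  steps=[
    {"delta_pos": [0, 0, -0.0005], "turn": [0, 0, 0], "claw": 0.0},
    {"delta_pos": [0, 0, -0.0005], "turn": [0, 0, 0], "claw": 0.0},
    {"delta_pos": [0, 0, -0.0004], "turn": [0, 0, 0], "claw": 0.0},
    {"delta_pos": [0, 0, 0], "turn": [0, 0, 0], "claw": 0.0},
  ],
)

```text
t: 24.02
tool_pos: [0.4536, -0.0402, 0.0774]
orientation: [0.001, -0.001, 1.0, -0.0]
wrist_force: [-1.9, 0.2, 7.6]
finger_gap: 0.0153
```

It bottomed out at TCP 0.0774, exactly the value predicted for a foot at 0.014. I'll release it and retreat to the side.

Emit:
move_arm(
  steps=[
    {"delta_pos": [0, 0, 0.0008], "turn": [0, 0, 0], "claw": 0.036},
    {"delta_pos": [0, 0, 0], "turn": [0, 0, 0], "claw": 0.036},
    {"delta_pos": [0, 0, 0], "turn": [0, 0, 0], "claw": 0.036},
    {"delta_pos": [0, 0, 0], "turn": [0, 0, 0], "claw": 0.036},
    {"delta_pos": [0, 0, 0.01], "turn": [0, 0, 0], "claw": 0.036},
    {"delta_pos": [0, 0, 0.025], "turn": [0, 0, 0], "claw": 0.036},
    {"delta_pos": [0, 0, 0.04], "turn": [0, 0, 0], "claw": 0.036},
    {"delta_pos": [0, 0, 0.04], "turn": [0, 0, 0], "claw": 0.036},
    {"delta_pos": [-0.01, 0.03, 0.02], "turn": [0, 0, 0], "claw": 0.036},
    {"delta_pos": [-0.015, 0.05, 0], "turn": [0, 0, 0], "claw": 0.036},
    {"delta_pos": [-0.015, 0.055, 0], "turn": [0, 0, 0], "claw": 0.036},
    {"delta_pos": [-0.015, 0.055, 0], "turn": [0, 0, 0], "claw": 0.036},
    {"delta_pos": [-0.015, 0.055, 0], "turn": [0, 0, 0], "claw": 0.036},
    {"delta_pos": [-0.015, 0.055, 0], "turn": [0, 0, 0], "claw": 0.036},
    {"delta_pos": [-0.01, 0.05, 0], "turn": [0, 0, 0], "claw": 0.036},
    {"delta_pos": [0, 0.03, 0], "turn": [0, 0, 0], "claw": 0.036},
    {"delta_pos": [0, 0, 0], "turn": [0, 0, 0], "claw": 0.036},
    {"delta_pos": [0, 0, 0], "turn": [0, 0, 0], "claw": 0.036},
  ],
)

```text
t: 26.28
tool_pos: [0.358, 0.339, 0.2123]
orientation: [-0.0, -0.001, 1.0, -0.0]
wrist_force: [-0.2, 0.0, 0.2]
finger_gap: 0.036
```

```bash
python3 - <<'E'
from h import *
im=manip.get_image("side");t=manip.get_image("top")
c=np.hstack([cv2.resize(im["img"][160:260,270:370],(400,400),interpolation=cv2.INTER_CUBIC),cv2.resize(t["img"][160:280,230:350],(400,400),interpolation=cv2.INTER_CUBIC)])
cv2.imwrite("pics/g7.png",c);print(manip.get_obs()['tool_pos'].round(3))
for p in([.4874,.0059,.088],[.5055,-.0598,.088],[.452,-.04,.088]):print(proj(im,p),proj(t,p))
E
```

```text
[0.358 0.339 0.212]
[305.49358714 221.15285054] [231.71255889 224.94745434]
[301.42552388 207.77453721] [258.4731182  218.16226429]
[325.58204855 213.68982574] [249.94679703 239.57189402]
```

View pics/g7.png

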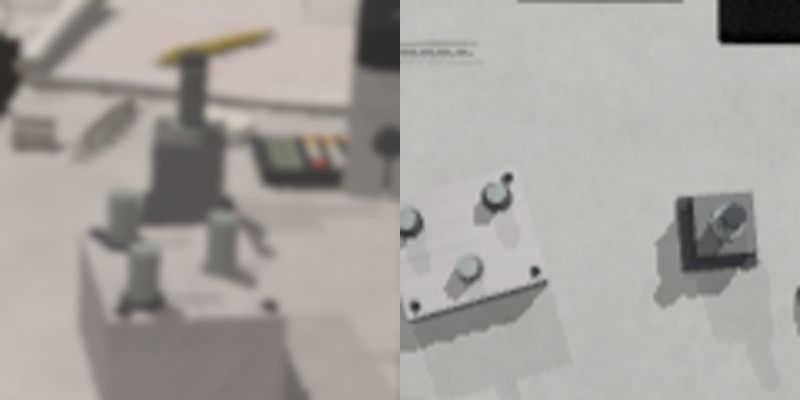

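The new post's top is at side (325.5,213.3), against (325.6,213.7) expected for a level top. The top view agrees, and the rod is home. I'll hand in.

```bash
python3 -c "
from station import manip
print(manip.sign_off())"
```

```text
the job is handed in; nothing more can be done
None
```

I fitted the 74 mm post in the fixture, fully seated, with the depth rod back in its stand, and handed the job in at about 26 s.

- **Socket depth:** The rod met the bottom at a contact force of about 7–8 N. That put its tip at z ≈ 14 mm, so the socket is 44 mm deep and needs the 74 mm post.
- **Rod:** It went back until its collar met the stand, with contact at the same TCP height (88 mm) as when I picked it up. The pictures show it upright and home.
- **Post:** It went into the socket with no side load and bottomed at about 7.6 N, at exactly the height predicted. Only then did I let go.
- **Last checks:** In the final side and top views, the new post's top is within about 1 pixel (roughly 2 mm) of where a top level with the fixed posts should appear. The picture taken while I gripped the 74 mm post shows the other three still standing in the rack. I did not photograph the rack again after lifting that post out. No check failed or disagreed.

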